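# Turn a housing on the corner post and seat it in the drilling nest

### The arm

A 6-joint arm with a two-finger parallel gripper is mounted at the origin on the work surface. World frame = base frame: x ahead of the robot, y to its left, z up, the work surface at z = 0. Lengths are in m, angles in degrees, forces in N, time in s.
With the tool pointing down it reaches from about 0.375 to 0.9 m from the base axis. Payload 3.1 kg.
Tool frame: the origin (TCP) lies on the centre line of the jaws, within the pads' length; the fingertips stand 25 mm ahead of it and the grasp point (between the pads) lies 6 mm ahead of it; z points along the fingers, y is the line along which they close (so a half turn about z gives the same grasp; the last joint's range is limited). The gripper opens to 87 mm and grips with 3 to 60 N. Pads are 19 mm wide; open, the fingers measure 117 mm over their backs; the gripper's body (75 mm by 190 mm) begins 51 mm behind the grasp point.
Start: joints at [-81.561, 30.224, 82.088, -0, 67.689, -10.227], TCP at [0.2, -0.592, 0.248] pointing down, gripper open.
Joint ranges: [-176.69, 176.69], [-43.24, 126.21], [12.49, 139.97], [-82, 262], [0, 151.66], [-163.58, 163.58]. Speed limits (degrees/s): [159.86, 159.86, 180, 180, 180, 180].

### API

Orientations are given as a 3x3 rotation matrix whose columns are the frame's x, y, z axes.
In Python, from rig import * gives the robot as it stands.
- The arm moves only by the tool step_arm, never from a script. Its argument "steps" is a list of rows, each a list of 7 numbers: the shift along the tool's x, y, z normalised to -1 to 1, where 1 is 0.3 m, then the turn, a rotation vector about the tool's x, y, z normalised to -1 to 1, where 1 is 45 degrees, then the gripper's target within -1 to 1 (shut at 1, half-way at 0, fully open at -1). A call has 1 to 8 rows; each row is the pose to reach, as a shift and turn from the pose commanded when the call began, along the tool's axes at that moment; what a row does not reach only later rows make up. A row lasts 1/12 s, in which the tool goes at most 41.7 mm and 7.16 degrees, less where a joint would pass 70% of its speed; a pose out of reach is approached as far as the arm can. A call with a number of a shift or a turn outside -1 to 1 is refused whole. A call with a gripper value outside its range is refused whole. The fingers move at their own pace and stop on an object; the grip force is fixed at half the most. Time passes only in rows, so rows that repeat a pose let the fingers close. It gives the time, the measured TCP pose, the force, the opening and the grip force at its end, in the units of the state.
- read_state(): the state, without advancing time (a new reading comes with each control period).
- capture(name): name is "scene" or "top"; returns a dict with "image" (420x560x3 uint8, red, green, blue), "vertical_fov" (degrees; the focal length in pixels is half the picture's height over the tangent of half this angle, whatever the lens; pixels are square), "cx", "cy" (the principal point, pixels), "world_from_camera" (4x4, takes a point from camera to world coordinates). Camera axes: x right, y down, z forward; pixel columns grow to the right and rows downward; lengths in m; the calibration is good to about 2 mm. A picture is of the moment at which its call begins. There is no depth.
- hand_in(): hands the job in; it is judged then, once.
The state is a dict: "time_s": time; "joint_positions": joint angles; "qvel": joint speeds; "tau": joint torques, N m; "position": TCP position; "tcp_rot": TCP orientation; "force": force on the tool from outside, world axes, zero at the start; "moment": the same for the moment, N m; "opening": opening from 0.0 (shut) to 1.0 (fully open); "grasp_force": force on a finger pad.
Only numpy, scipy, OpenCV 4.12 (cv2) and the standard library are available. Lean on these libraries where they do the work, as an engineer would, in place of code of your own. Each camera call takes 0.05 s, during which the arm holds its last target. There are 200 camera calls.

### The job

The square black housing lies on the plate in front of the drilling nest with its port on the wrong side, and it is too wide to grip. Push it against the round steel post at the mouth of the nest and swing it a quarter turn around the post, so that its port comes to face the end stop; then slide it along the fence, past the spring plunger, and press it firmly home against the end stop, flush along the fence. Keep it flat on the plate, never let it jam hard against the post, fence or stop, and leave everything else on the bench alone.

Things in the scene. Friction and masses are not known exactly. Their poses are not given: they have to be found in the camera images.
- housing: Square black die-cast box, 100 x 100 x 36 mm high, upright corners rounded 8 mm, 0.5 to 0.95 kg, lid flat (ribs and port ring 2 mm proud: nothing to grip). Origin: centre of its underside; x points from the port side to the ribbed side. Starts 20 to 80 mm short of the post, x along the nest's x within 12 degrees; needs a quarter turn clockwise seen from above. Slides on the plate with 3 to 6 N.
- port (a point): Centre of the port: an aluminium ring, 36 mm diameter, around a dark bore in the housing's lid, 27 mm from the housing's centre on its -x side, 38 mm above its underside. At the start it is on the robot's side of the housing; at the end it must be on the end stop's side.
- nest: The nest, fixed: aluminium angle fence and, across the slot, an aluminium plunger block. Origin: on the plate, in the plane of the fence's face, beside the post. y runs along the fence to the end stop, x from the slot into the fence (away from the robot). Fence: face x = 0, y 14 to 226 mm, 30 mm high, foot and knobs behind it to x = 54 mm. Block: x -132 to -104, y 145 to 220 mm, 30 mm high, lead-in from x = -112, y = 125 mm.
- plunger (a point): Tip of the spring plunger's round steel nose (9 mm radius) on the plunger block, 16 mm above the plate, 97.5 mm from the fence's face. The housing, whose centre is 50 mm from the fence's face when flush, pushes it back 2.5 mm (about 3 N); it rides on the housing's side and holds it to the fence. Sliding past it takes 6 to 16 N in all.
- post: Round steel post, fixed, 20 mm diameter, 50 mm high, at the mouth of the nest, tangent to the fence's face (axis at x = 10 mm, y = 0 of the nest). Origin: its axis at the plate. Squeezed between post and pusher the housing locks and force climbs with every mm; a pusher led on an arc about the post swings it with 4 to 10 N, its face creeping some cm along the post.
- stop: Adjustable end stop, fixed: aluminium bracket 54 mm wide, 40 mm high, with a steel stop screw whose round head (18 mm diameter, axis 18 mm up) faces the slot. Origin: on the plate under the centre of the head's face, which the housing must touch; axes as the nest's, y away from the slot. Set anew each time, 205 to 222 mm from the post along the nest's y. Pressing is firm from 6 N on the screw.
- wrench: Bystander: steel combination wrench 170 mm long lying behind the fence. Origin at its middle, on the plate.
- driver: Bystander: screwdriver 200 mm long with a black handle, lying between the robot and the housing. Origin under its middle.
- cover: Bystander: small square black cover, 62 x 62 mm, 18 mm high, beyond the housing. Origin under its centre.
- starknob: Bystander: spare black round knob, 32 mm diameter, lying on its head with its stud up, 38 mm high, on the robot's side of the plunger block. Origin under its centre.
- tray: Bystander: steel tray of screws, 105 x 165 mm, 60 mm high, at the right. Origin under its centre.
- duct: Bystander: black corrugated air duct 215 mm long, 72 mm high, at the left. Origin under its middle.
- can: Bystander: low grey tin, 58 mm diameter, 70 mm tall, at the back right. Origin under its centre.
Not all that is in view belongs to the job. Leave any orange look-alike of the housing alone.

How it is judged:
By the outcome, as a careful person would: the job done as asked, in the order asked, and still so for the second after the job is handed in, with the robot touching nothing.
It also fails if it takes over 72 s, if anything falls off the work surface, if the arm or the gripper's body presses on something with over 40 N, if the wrist force passes 120 N, or if a joint passes its speed limit or range.

## Working session

There is one attempt and no reset: what is moved stays moved. The work goes in short steps, Python scripts to look and compute and a tool call to move; the robot and the scene stay as the last step left them, time stands still between calls to the robot, and variables do not carry over. Pictures are saved under pics/ and viewed, at most 10 in all, crops included, and the job is handed in when it is done.

Besides the shell and the picture viewer there is one more tool, called in YAML: its name, and indented under it one key for each argument. step_arm: Moves the arm, as the interface text tells. Scaled input: -1 to 1 covers 0.3 m each way for a shift and 45 degrees each way for a turn. Its arguments: {"type":"object","properties":{"steps":{"type":"array"}},"required":["steps"]}

```bash
mkdir -p pics; cat > h.py <<'E'
from rig import *
import numpy as np, cv2
def ray(c,u,v,z):
    f=c["image"].shape[0]/2/np.tan(np.radians(c["vertical_fov"]/2)); T=np.array(c["world_from_camera"])
    d=T[:3,:3]@np.array([(u-c["cx"])/f,(v-c["cy"])/f,1]); o=T[:3,3]
    return o+d*(z-o[2])/d[2]
def save(c,n,crop=None,s=1):
    im=np.array(c["image"])[:,:,::-1]
    if crop: x0,y0,x1,y1=crop; im=im[y0:y1,x0:x1]
    cv2.imwrite("pics/"+n,cv2.resize(im,None,fx=s,fy=s,interpolation=cv2.INTER_CUBIC))
E
python3 - <<'E'
from h import *
import pickle
for n in("top","scene"):
    c=capture(n); save(c,n+"1.png",None,1.42); pickle.dump(c,open(n+".pkl","wb")); print(n,c["vertical_fov"],np.round(c["world_from_camera"],3).tolist(),c["cx"],c["cy"])
s=read_state(); print(s)
E
```

```text
top 42.712288410271135 [[-0.016, -0.991, 0.136, 0.308], [-1.0, 0.014, -0.016, -0.025], [0.014, -0.136, -0.991, 1.79], [0.0, 0.0, 0.0, 1.0]] 278.3360631831889 212.94496339045398
scene 42.378227498665154 [[0.469, 0.753, -0.462, 1.162], [0.883, -0.394, 0.256, -0.397], [0.011, -0.528, -0.849, 1.243], [0.0, 0.0, 0.0, 1.0]] 277.1356660366434 211.44794587881603
{'time_s': 0.1, 'joint_positions': array([-8.15606620e+01,  3.02766368e+01,  8.21489250e+01, -1.59630485e-04,
        6.76906176e+01, -1.02257879e+01]), 'qvel': array([ 0.01910421, -0.10520301, -0.06514222,  0.01513072, -0.07764745,
        0.07671088]), 'tau': array([ 5.24294660e-05, -4.40985525e+01, -1.77150464e+01,  6.35485305e-02,
        5.34067419e-02, -4.85454143e-05]), 'position': array([ 0.19997354, -0.59149362,  0.24663797]), 'tcp_rot': array([[ 9.47404963e-01,  3.20037100e-01, -3.00141280e-04],
       [ 3.20037041e-01, -9.47402908e-01,  2.00537840e-03],
       [ 3.57440765e-04, -1.99596177e-03, -9.99997944e-01]]), 'force': array([-0.21713665,  0.27703083, -0.58729304]), 'moment': array([-0.04833002,  0.05500247, -0.01910838]), 'grasp_force': 0.0, 'opening': 1.0013101022087936}
```

View pics/top1.png

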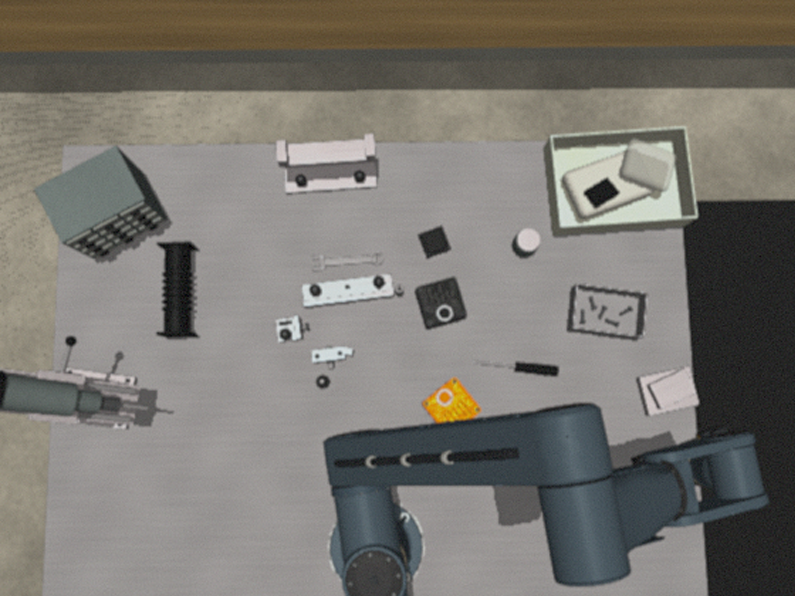

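View pics/scene1.png

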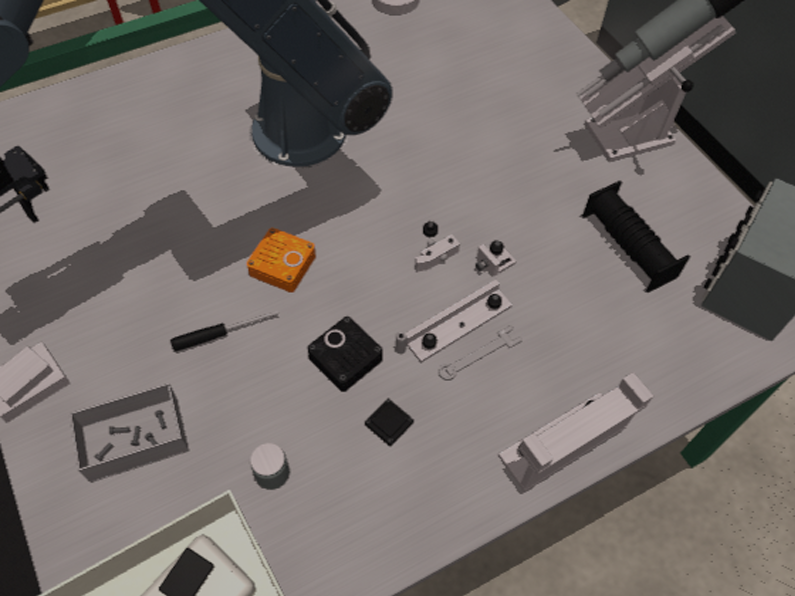

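The top view shows the housing at about (441,303), the post at (399,290), the fence at (348,290), the end stop at (292,328) and the plunger block at (330,355). I'll enlarge both views.

```bash
python3 - <<'E'
from h import *
import pickle
c=pickle.load(open("top.pkl","rb")); save(c,"topc.png",(185,170,345,290),5)
c=pickle.load(open("scene.pkl","rb")); save(c,"scenec.png",(205,150,375,277),4.7)
E
```

```text
(no output)
```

View pics/topc.png

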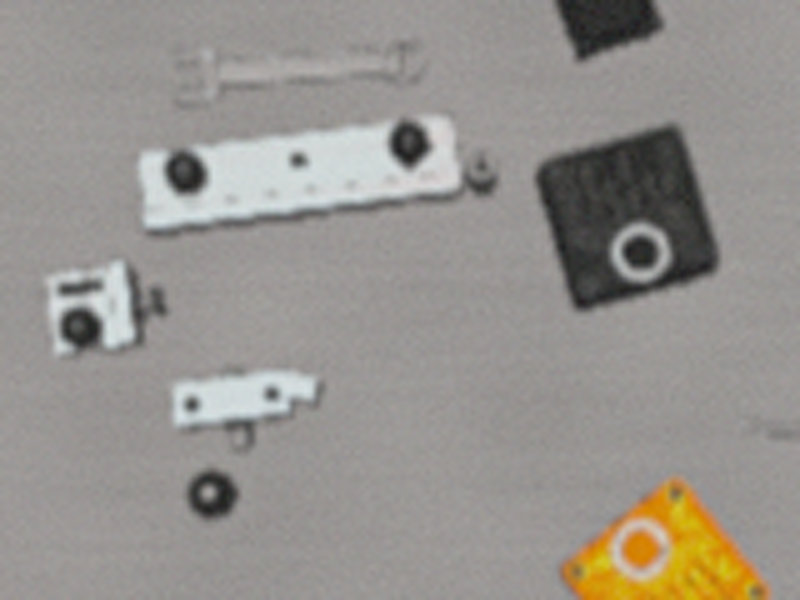

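View pics/scenec.png

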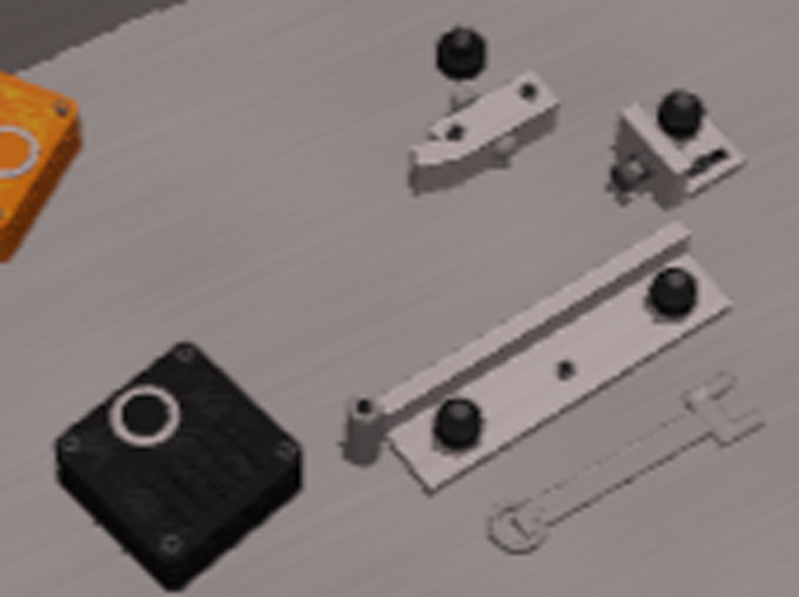

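Crop readings:
- **Top view:** housing corners (540,165), (680,125), (717,268), (578,308); port (641,251); post (482,170); fence front edge (148,230) to (460,192); stop head (163,302).
- **Scene view:** post top (364,407); port (145,415); fence edge (378,398) to (680,222).

```bash
python3 - <<'E'
from h import *
import pickle
t=pickle.load(open("top.pkl","rb"));s=pickle.load(open("scene.pkl","rb"))
P=lambda u,v,z:ray(t,(u+.5)/5+185-.5,(v+.5)/5+170-.5,z)[:2].round(4)
Q=lambda u,v,z:ray(s,(u+.5)/4.7+205-.5,(v+.5)/4.7+150-.5,z)[:2].round(4)
print("post",P(482,168,.05),Q(364,407,.05))
print("fence",P(148,230,.03),P(460,192,.03),Q(378,398,.03),Q(680,222,.03))
print("head",P(165,302,.018),Q(618,178,.018))
print("port",P(641,251,.038),Q(145,415,.038))
print("house T",[P(*a,.036) for a in((540,165),(680,125),(717,268),(578,308))])
print("house S",[Q(*a,.036) for a in((185,343),(301,450),(172,560),(57,446))])
print("plunger",Q(510,150,.016),P(235,372,.016)); 
print("block",[P(*a,.03) for a in((318,375),(285,372),(172,385),(178,427),(290,415))])
print("knob",P(212,492,.03),Q(461,50,.02),"cover",P(610,20,.018))
print("driver tip",P(750,428,.01))
print(read_state()["time_s"])
E
```

```text
post [ 0.5791 -0.0625] [ 0.5843 -0.0617]
fence [0.5437 0.1582] [ 0.5663 -0.0481] [ 0.5732 -0.0466] [0.5518 0.1613]
head [0.4971 0.1482] [0.5029 0.1511]
port [ 0.5243 -0.1666] [ 0.5279 -0.1655]
house T [array([ 0.5828, -0.1012]), array([ 0.6084, -0.1947]), array([ 0.5125, -0.2166]), array([ 0.4874, -0.1244])]
house S [array([ 0.4962, -0.126 ]), array([ 0.5851, -0.1002]), array([ 0.6116, -0.1902]), array([ 0.5221, -0.2152])]
plunger [0.4553 0.1059] [0.4501 0.1022]
block [array([0.4463, 0.0469]), array([0.4485, 0.0685]), array([0.4411, 0.1425]), array([0.4135, 0.1386]), array([0.4203, 0.0654])]
knob [0.3709 0.1165] [0.3804 0.1148] cover [ 0.6838 -0.1511]
driver tip [ 0.4085 -0.2383]
0.1
```

```bash
cat > plan.py <<'E'
# nest-frame planning: pose = x,y(mm),z(mm),yaw(deg, tool x relative to nest y)
from h import *
import json,sys,os
O=np.array([.572,-.063]); TH=6.1
t=np.radians(TH); EX=np.array([np.cos(t),np.sin(t)]); EY=np.array([-np.sin(t),np.cos(t)])
W=lambda x,y:O+(x*EX+y*EY)/1e3
N=lambda p:np.array([(p[:2]-O)@EX,(p[:2]-O)@EY])*1e3
F="cmd.json"
def get(): return json.load(open(F)) if os.path.exists(F) else [.2,-.592,.248,18.66]
def emit(poses,g):
    """print normalised rows for nest poses from the commanded pose; record last"""
    c=get(); a=np.radians(c[3]); xt=np.array([np.cos(a),np.sin(a)]); yt=np.array([np.sin(a),-np.cos(a)])
    for p in poses:
        d=W(p[0],p[1])-c[:2]; dy=p[3]+90+TH-c[3]
        r=np.round([d@xt/.3,d@yt/.3,-(p[2]/1e3-c[2])/.3,0,0,-dy/45],3); print(json.dumps(r.tolist()+[g]).replace(" ",""),end=",")
    w=np.array(c[:2])+.3*(r[0]*xt+r[1]*yt)
    json.dump([*w.tolist(),c[2]-.3*r[2],c[3]-45*r[5]],open(F,"w")); print()
def cur():
    c=get(); return np.array([*N(np.array(c[:2])),c[2]*1e3,c[3]-90-TH])
def line(target,n,g=0,hold=0):
    s=cur(); t=np.array(target,float); emit([s+(t-s)*min(1,k/n) for k in range(1,n+hold+1)],g)
def arc(deg,n,g=0,dr=(0,0),c=(10,0)):
    """swing clockwise about the post by deg"""
    s=cur(); P=[]
    for k in range(1,n+1):
        a=-np.radians(deg*k/n); v=s[:2]-c; R=np.array([[np.cos(a),-np.sin(a)],[np.sin(a),np.cos(a)]])
        P.append([*(R@v+c+np.array(dr)*k/n),s[2],s[3]-deg*k/n])
    emit(P,g)
def st():
    s=read_state(); R=s["tcp_rot"]; f=s["force"]
    print(round(s["time_s"],2),"nest",N(s["position"]).round(1),"z",round(s["position"][2]*1e3,1),"yaw",round(np.degrees(np.arctan2(R[1,0],R[0,0]))-90-TH,1),"F",(EX@f[:2]).round(1),(EY@f[:2]).round(1),f[2].round(1),"cmd",cur().round(1))
E
python3 - <<'E'
from plan import *
print(cur()); s=cur(); line(s+(np.array([-31,-166,180,9.6])-s)*.5,8); line([-31,-166,120,9.6],8)
E
```

```text
[-426.10740895 -486.47453791  248.          -77.44      ]
[0.095,-0.047,0.014,0.0,0.0,-0.121,0],[0.19,-0.095,0.028,0.0,0.0,-0.242,0],[0.285,-0.142,0.043,0.0,0.0,-0.363,0],[0.379,-0.189,0.057,0.0,0.0,-0.484,0],[0.474,-0.236,0.071,0.0,0.0,-0.604,0],[0.569,-0.284,0.085,0.0,0.0,-0.725,0],[0.664,-0.331,0.099,0.0,0.0,-0.846,0],[0.759,-0.378,0.113,0.0,0.0,-0.967,0],
[0.101,0.031,0.039,0.0,0.0,-0.121,0],[0.203,0.062,0.078,0.0,0.0,-0.242,0],[0.304,0.093,0.118,0.0,0.0,-0.363,0],[0.405,0.124,0.157,0.0,0.0,-0.484,0],[0.507,0.155,0.196,0.0,0.0,-0.605,0],[0.608,0.186,0.235,0.0,0.0,-0.725,0],[0.709,0.217,0.274,0.0,0.0,-0.846,0],[0.811,0.248,0.314,0.0,0.0,-0.967,0],
```

step_arm:
  steps:
    - [0.095, -0.047, 0.014, 0, 0, -0.121, 0]
    - [0.19, -0.095, 0.028, 0, 0, -0.242, 0]
    - [0.285, -0.142, 0.043, 0, 0, -0.363, 0]
    - [0.379, -0.189, 0.057, 0, 0, -0.484, 0]
    - [0.474, -0.236, 0.071, 0, 0, -0.604, 0]
    - [0.569, -0.284, 0.085, 0, 0, -0.725, 0]
    - [0.664, -0.331, 0.099, 0, 0, -0.846, 0]
    - [0.759, -0.378, 0.113, 0, 0, -0.967, 0]

```text
time_s: 0.77
position: [0.3802, -0.4103, 0.2131]
tcp_rot: [[0.463, 0.887, -0.0], [0.887, -0.463, 0.001], [0.0, -0.001, -1.0]]
force: [0.5, 0.2, 0.9]
opening: 0.526
grasp_force: 0.0
```

step_arm:
  steps:
    - [0.101, 0.031, 0.039, 0, 0, -0.121, 0]
    - [0.203, 0.062, 0.078, 0, 0, -0.242, 0]
    - [0.304, 0.093, 0.118, 0, 0, -0.363, 0]
    - [0.405, 0.124, 0.157, 0, 0, -0.484, 0]
    - [0.507, 0.155, 0.196, 0, 0, -0.605, 0]
    - [0.608, 0.186, 0.235, 0, 0, -0.725, 0]
    - [0.709, 0.217, 0.274, 0, 0, -0.846, 0]
    - [0.811, 0.248, 0.314, 0, 0, -0.967, 0]

```text
time_s: 1.43
position: [0.5596, -0.2299, 0.1185]
tcp_rot: [[-0.275, 0.961, -0.001], [0.961, 0.275, 0.0], [0.001, -0.001, -1.0]]
force: [0.9, -0.4, 0.8]
opening: 0.5
grasp_force: 0.0
```

```bash
python3 - <<'E'
from plan import *
st(); print(read_state()["opening"]); c=capture("scene"); save(c,"s2.png",(205,150,375,277),4.7)
st(); line([-31,-166,37,9.6],6,hold=1)
E
```

```text
1.43 nest [ -30.1 -164.7] z 118.5 yaw 9.9 F 0.9 -0.5 0.8 cmd [ -31.  -165.9  119.9    9.6]
0.5001593507111745
1.48 nest [ -26.9 -160.2] z 116.4 yaw 10.2 F 3.0 1.6 -1.5 cmd [ -31.  -165.9  119.9    9.6]
[-0.0,-0.0,0.046,0.0,0.0,-0.0,0],[-0.0,-0.0,0.092,0.0,0.0,-0.0,0],[-0.0,-0.0,0.138,0.0,0.0,-0.0,0],[-0.0,-0.0,0.184,0.0,0.0,-0.0,0],[-0.0,-0.0,0.23,0.0,0.0,-0.0,0],[-0.0,-0.0,0.276,0.0,0.0,-0.0,0],[-0.0,-0.0,0.276,0.0,0.0,-0.0,0],
```

View pics/s2.png

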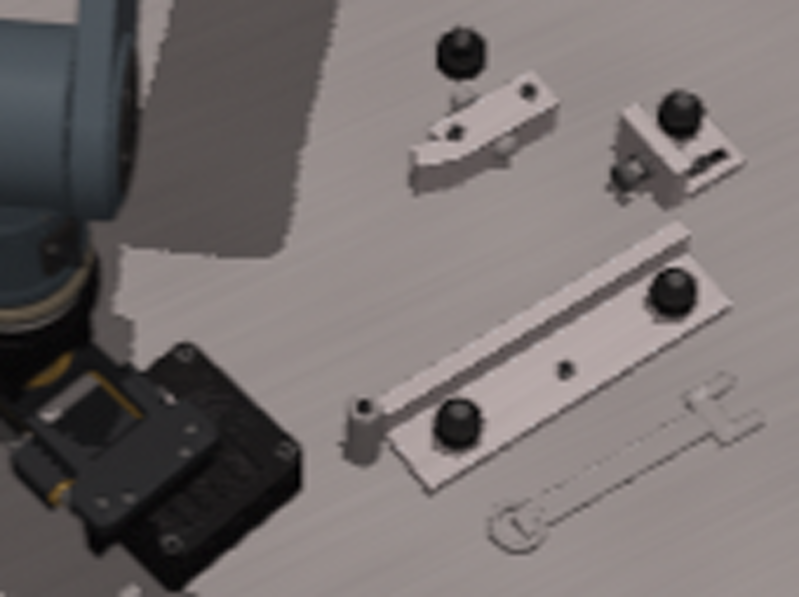

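The gripper is just behind the housing's rear edge. The housing hasn't moved: its corners are still at (301,450) and (172,560).

step_arm:
  steps:
    - [0, 0, 0, 0, 0, 0, 0]
    - [0, 0, 0.092, 0, 0, 0, 0]
    - [0, 0, 0.138, 0, 0, 0, 0]
    - [0, 0, 0.184, 0, 0, 0, 0]
    - [0, 0, 0.23, 0, 0, 0, 0]
    - [0, 0, 0.276, 0, 0, 0, 0]
    - [0, 0, 0.276, 0, 0, 0, 0]

```text
time_s: 2.07
position: [0.5566, -0.2315, 0.0344]
tcp_rot: [[-0.269, 0.963, -0.004], [0.963, 0.269, 0.002], [0.004, -0.004, -1.0]]
force: [-0.2, 0.5, -0.6]
opening: 0.499
grasp_force: 0.0
```

```bash
python3 - <<'E'
from plan import *
st(); line([-33,-151,37,9.6],6,hold=2)
E
```

```text
2.07 nest [ -33.3 -165.9] z 34.4 yaw 9.5 F -0.1 0.5 -0.6 cmd [ -31.  -165.9   37.1    9.6]
[0.008,0.0,0.0,0.0,0.0,-0.0,0],[0.017,0.001,0.0,0.0,0.0,-0.0,0],[0.025,0.001,0.0,0.0,0.0,-0.0,0],[0.033,0.001,0.0,0.0,0.0,-0.0,0],[0.042,0.001,0.0,0.0,0.0,-0.0,0],[0.05,0.002,0.0,0.0,0.0,-0.0,0],[0.05,0.002,0.0,0.0,0.0,-0.0,0],[0.05,0.002,0.0,0.0,0.0,-0.0,0],
```

step_arm:
  steps:
    - [0.008, 0, 0, 0, 0, 0, 0]
    - [0.017, 0.001, 0, 0, 0, 0, 0]
    - [0.025, 0.001, 0, 0, 0, 0, 0]
    - [0.033, 0.001, 0, 0, 0, 0, 0]
    - [0.042, 0.001, 0, 0, 0, 0, 0]
    - [0.05, 0.002, 0, 0, 0, 0, 0]
    - [0.05, 0.002, 0, 0, 0, 0, 0]
    - [0.05, 0.002, 0, 0, 0, 0, 0]

```text
time_s: 2.73
position: [0.5565, -0.2177, 0.0376]
tcp_rot: [[-0.271, 0.963, 0.003], [0.963, 0.271, -0.002], [-0.003, 0.002, -1.0]]
force: [1.0, -3.3, 3.1]
opening: 0.5
grasp_force: 1.9
```

```bash
python3 - <<'E'
from plan import *
st(); line([-36,-133,37,3],7,hold=1)
E
```

```text
2.73 nest [ -31.8 -152.2] z 37.6 yaw 9.6 F 0.7 -3.3 3.1 cmd [ -32.9 -151.    37.1    9.6]
[0.009,-0.0,0.0,0.0,0.0,0.021,0],[0.017,-0.0,0.0,0.0,0.0,0.042,0],[0.026,-0.0,0.0,0.0,0.0,0.063,0],[0.035,-0.0,0.0,0.0,0.0,0.084,0],[0.044,-0.0,0.0,0.0,0.0,0.105,0],[0.052,-0.0,0.0,0.0,0.0,0.126,0],[0.061,-0.0,0.0,0.0,0.0,0.146,0],[0.061,-0.0,0.0,0.0,0.0,0.146,0],
```

step_arm:
  steps:
    - [0.009, 0, 0, 0, 0, 0.021, 0]
    - [0.017, 0, 0, 0, 0, 0.042, 0]
    - [0.026, 0, 0, 0, 0, 0.063, 0]
    - [0.035, 0, 0, 0, 0, 0.084, 0]
    - [0.044, 0, 0, 0, 0, 0.105, 0]
    - [0.052, 0, 0, 0, 0, 0.126, 0]
    - [0.061, 0, 0, 0, 0, 0.146, 0]
    - [0.061, 0, 0, 0, 0, 0.146, 0]

```text
time_s: 3.4
position: [0.5511, -0.2005, 0.0375]
tcp_rot: [[-0.158, 0.987, 0.002], [0.987, 0.158, -0.003], [-0.003, 0.002, -1.0]]
force: [-1.0, -5.1, 4.4]
opening: 0.499
grasp_force: 2.9
```

```bash
python3 - <<'E'
from plan import *
st(); c=capture("top"); save(c,"t3.png",(185,170,345,290),5); line([-38,-122,37,-1],7,hold=1)
E
```

```text
3.4 nest [ -35.4 -134.5] z 37.5 yaw 3.0 F -1.6 -5.0 4.4 cmd [ -36.  -133.    37.1    3. ]
[0.005,-0.001,0.0,0.0,0.0,0.013,0],[0.011,-0.001,0.0,0.0,0.0,0.026,0],[0.016,-0.002,0.0,0.0,0.0,0.038,0],[0.021,-0.003,0.0,0.0,0.0,0.051,0],[0.026,-0.003,0.0,0.0,0.0,0.064,0],[0.032,-0.004,0.0,0.0,0.0,0.077,0],[0.037,-0.005,0.0,0.0,0.0,0.089,0],[0.037,-0.005,0.0,0.0,0.0,0.089,0],
```

View pics/t3.png

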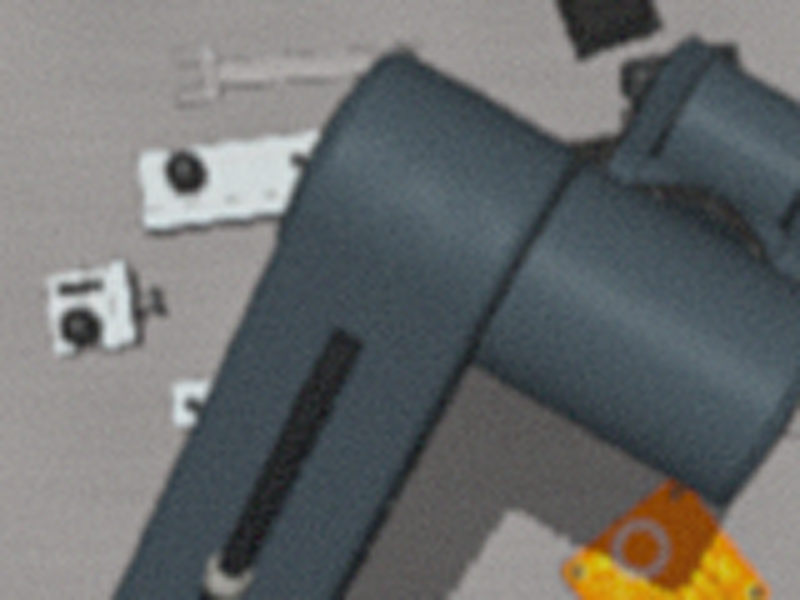

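The arm hides the housing in the top view, so I'll use the scene view from here on. Pushing takes about 5 N.

step_arm:
  steps:
    - [0.005, -0.001, 0, 0, 0, 0.013, 0]
    - [0.011, -0.001, 0, 0, 0, 0.026, 0]
    - [0.016, -0.002, 0, 0, 0, 0.038, 0]
    - [0.021, -0.003, 0, 0, 0, 0.051, 0]
    - [0.026, -0.003, 0, 0, 0, 0.064, 0]
    - [0.032, -0.004, 0, 0, 0, 0.077, 0]
    - [0.037, -0.005, 0, 0, 0, 0.089, 0]
    - [0.037, -0.005, 0, 0, 0, 0.089, 0]

```text
time_s: 4.12
position: [0.5479, -0.1899, 0.0374]
tcp_rot: [[-0.089, 0.996, 0.002], [0.996, 0.089, -0.003], [-0.003, 0.002, -1.0]]
force: [-1.2, -6.6, 3.6]
opening: 0.499
grasp_force: 3.1
```

```bash
python3 - <<'E'
from plan import *
st(); c=capture("scene"); save(c,"s4.png",(205,150,375,277),4.7)
E
```

```text
4.12 nest [ -37.4 -123.7] z 37.4 yaw -1.0 F -1.9 -6.4 3.6 cmd [ -38.  -122.    37.1   -1. ]
```

View pics/s4.png

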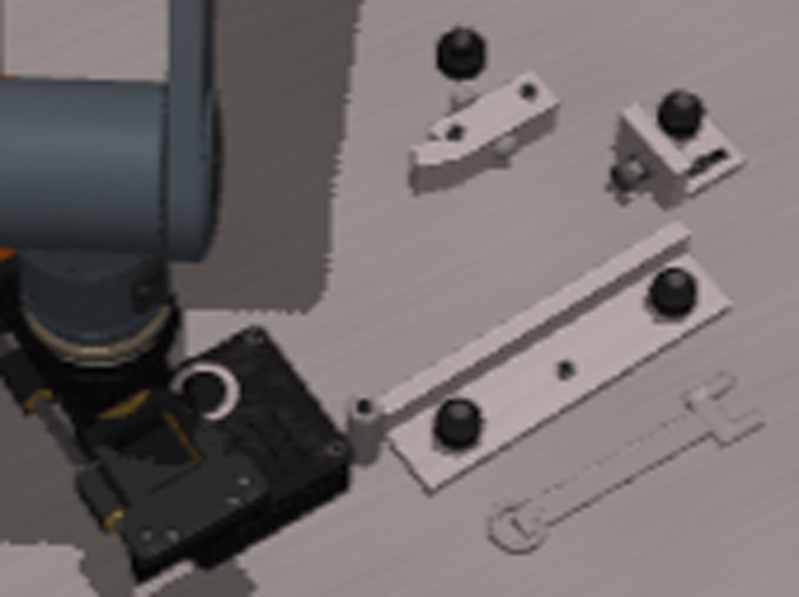

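The housing front edge runs from (257,328) to about (348,438), just short of the post at (364,407). The port is at (206,390).

```bash
python3 - <<'E'
from plan import *
s=capture("scene")
Q=lambda u,v,z:N(ray(s,(u+.5)/4.7+205-.5,(v+.5)/4.7+150-.5,z))
print("port",Q(206,390,.038),"edge",Q(270,343,.036),Q(335,420,.036),"post",Q(364,407,.05),"corner",Q(257,327,.036),Q(350,440,.036)); st()
s=cur(); line([-38,-118,37,-2],3); arc(8,5)
E
```

```text
port [-49.54784476 -61.49311305] edge [-56.07894062 -15.63526838] [  3.95361356 -12.94507543] post [12.34740191  0.01675102] corner [-68.67327896 -15.97366515] [ 18.63289407 -13.10549106]
4.22 nest [ -37.4 -123.7] z 37.4 yaw -1.0 F -1.3 -6.7 4.4 cmd [ -38.  -122.    37.1   -1. ]
[0.004,-0.0,0.0,0.0,0.0,0.008,0],[0.009,-0.0,0.0,0.0,0.0,0.015,0],[0.013,-0.0,0.0,0.0,0.0,0.023,0],
[0.004,-0.011,-0.0,0.0,0.0,0.036,0],[0.009,-0.022,-0.0,0.0,0.0,0.071,0],[0.014,-0.033,-0.0,0.0,0.0,0.107,0],[0.019,-0.044,-0.0,0.0,0.0,0.142,0],[0.024,-0.054,-0.0,0.0,0.0,0.178,0],
```

```bash
python3 - <<'E'
from plan import *
json.dump([*W(-38,-122).tolist(),.0371,95.1],open(F,"w"))
line([-38,-119.5,37.1,-1],3,hold=1); arc(12,8)
E
```

```text
[0.003,-0.0,-0.0,0.0,0.0,-0.0,0],[0.006,-0.0,-0.0,0.0,0.0,-0.0,0],[0.008,-0.0,-0.0,0.0,0.0,-0.0,0],[0.008,-0.0,-0.0,0.0,0.0,-0.0,0],
[0.004,-0.01,-0.0,0.0,0.0,0.033,0],[0.009,-0.021,-0.0,0.0,0.0,0.067,0],[0.013,-0.031,-0.0,0.0,0.0,0.1,0],[0.018,-0.041,-0.0,0.0,0.0,0.133,0],[0.023,-0.051,-0.0,0.0,0.0,0.167,0],[0.029,-0.061,-0.0,0.0,0.0,0.2,0],[0.035,-0.071,-0.0,0.0,0.0,0.233,0],[0.041,-0.08,-0.0,0.0,0.0,0.267,0],
```

step_arm:
  steps:
    - [0.003, 0, 0, 0, 0, 0, 0]
    - [0.006, 0, 0, 0, 0, 0, 0]
    - [0.008, 0, 0, 0, 0, 0, 0]
    - [0.008, 0, 0, 0, 0, 0, 0]

```text
time_s: 4.55
position: [0.5481, -0.1878, 0.0375]
tcp_rot: [[-0.089, 0.996, 0.003], [0.996, 0.089, -0.003], [-0.003, 0.003, -1.0]]
force: [-0.7, -5.8, 3.0]
opening: 0.501
grasp_force: 3.2
```

step_arm:
  steps:
    - [0.004, -0.01, 0, 0, 0, 0.033, 0]
    - [0.009, -0.021, 0, 0, 0, 0.067, 0]
    - [0.013, -0.031, 0, 0, 0, 0.1, 0]
    - [0.018, -0.041, 0, 0, 0, 0.133, 0]
    - [0.023, -0.051, 0, 0, 0, 0.167, 0]
    - [0.029, -0.061, 0, 0, 0, 0.2, 0]
    - [0.035, -0.071, 0, 0, 0, 0.233, 0]
    - [0.041, -0.08, 0, 0, 0, 0.267, 0]

```text
time_s: 5.22
position: [0.5224, -0.176, 0.0367]
tcp_rot: [[0.123, 0.992, 0.001], [0.992, -0.123, -0.001], [-0.0, 0.001, -1.0]]
force: [1.6, -3.3, 0.2]
opening: 0.497
grasp_force: 1.4
```

```bash
python3 - <<'E'
from plan import *
st(); arc(13,8)
E
```

```text
5.22 nest [ -61.4 -107.1] z 36.7 yaw -13.1 F 1.2 -3.4 0.2 cmd [ -61.7 -106.9   37.1  -13. ]
[0.004,-0.011,-0.0,0.0,0.0,0.036,0],[0.009,-0.022,-0.0,0.0,0.0,0.072,0],[0.014,-0.034,-0.0,0.0,0.0,0.108,0],[0.02,-0.044,-0.0,0.0,0.0,0.144,0],[0.026,-0.055,-0.0,0.0,0.0,0.181,0],[0.032,-0.066,-0.0,0.0,0.0,0.217,0],[0.038,-0.076,-0.0,0.0,0.0,0.253,0],[0.045,-0.086,-0.0,0.0,0.0,0.289,0],
```

step_arm:
  steps:
    - [0.004, -0.011, 0, 0, 0, 0.036, 0]
    - [0.009, -0.022, 0, 0, 0, 0.072, 0]
    - [0.014, -0.034, 0, 0, 0, 0.108, 0]
    - [0.02, -0.044, 0, 0, 0, 0.144, 0]
    - [0.026, -0.055, 0, 0, 0, 0.181, 0]
    - [0.032, -0.066, 0, 0, 0, 0.217, 0]
    - [0.038, -0.076, 0, 0, 0, 0.253, 0]
    - [0.045, -0.086, 0, 0, 0, 0.289, 0]

```text
time_s: 5.88
position: [0.4982, -0.1596, 0.0367]
tcp_rot: [[0.343, 0.939, 0.001], [0.939, -0.343, -0.0], [-0.0, 0.001, -1.0]]
force: [1.2, -4.2, -0.5]
opening: 0.502
grasp_force: 1.8
```

```bash
python3 - <<'E'
from plan import *
st(); c=capture("scene"); save(c,"s5.png",(205,150,375,277),4.7); arc(13,8)
E
```

```text
5.88 nest [-83.6 -88.2] z 36.7 yaw -26.2 F 0.7 -4.3 -0.5 cmd [-83.8 -87.9  37.1 -26. ]
[0.004,-0.011,-0.0,0.0,0.0,0.036,0],[0.009,-0.022,-0.0,0.0,0.0,0.072,0],[0.014,-0.033,-0.0,0.0,0.0,0.108,0],[0.02,-0.044,-0.0,0.0,0.0,0.144,0],[0.026,-0.055,-0.0,0.0,0.0,0.181,0],[0.032,-0.066,-0.0,0.0,0.0,0.217,0],[0.038,-0.076,-0.0,0.0,0.0,0.253,0],[0.045,-0.086,-0.0,0.0,0.0,0.289,0],
```

View pics/s5.png

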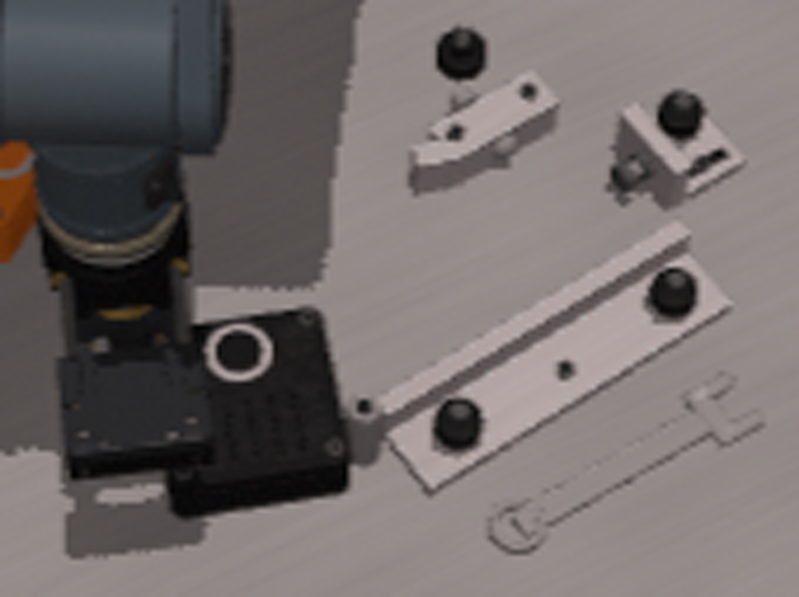

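The housing has turned about 26° with its face at the post and the port at (239,352). I'll continue the arc.

step_arm:
  steps:
    - [0.004, -0.011, 0, 0, 0, 0.036, 0]
    - [0.009, -0.022, 0, 0, 0, 0.072, 0]
    - [0.014, -0.033, 0, 0, 0, 0.108, 0]
    - [0.02, -0.044, 0, 0, 0, 0.144, 0]
    - [0.026, -0.055, 0, 0, 0, 0.181, 0]
    - [0.032, -0.066, 0, 0, 0, 0.217, 0]
    - [0.038, -0.076, 0, 0, 0, 0.253, 0]
    - [0.045, -0.086, 0, 0, 0, 0.289, 0]

```text
time_s: 6.6
position: [0.4782, -0.138, 0.0366]
tcp_rot: [[0.545, 0.839, -0.0], [0.839, -0.545, -0.0], [-0.0, -0.0, -1.0]]
force: [0.2, -3.2, 0.5]
opening: 0.497
grasp_force: 1.8
```

```bash
cat >> plan.py <<'E'
def port(prev=None):
    """port centre in nest mm from the scene picture: bright ring with dark bore on the black lid"""
    c=capture("scene"); g=cv2.cvtColor(np.array(c["image"]),cv2.COLOR_RGB2GRAY); out=[]
    g=cv2.resize(g,None,fx=4,fy=4,interpolation=cv2.INTER_CUBIC)[560:1120,800:1520]
    cs,h=cv2.findContours((g<75).astype(np.uint8),cv2.RETR_CCOMP,cv2.CHAIN_APPROX_NONE)
    for k in cs:
        A=cv2.contourArea(k)
        if 900<A<4500:
            (u,v),(a,b),_=cv2.fitEllipse(k)
            if max(a,b)/min(a,b)<1.5 and A/(np.pi*a*b/4)>.9: out.append((*N(ray(c,(u+.5+800)/4-.5,(v+.5+560)/4-.5,.038)).round(1),A))
    print("round dark blobs",out)
E
python3 - <<'E'
from plan import *
st(); port(); arc(15,8)
E
```

```text
6.6 nest [-101.3  -64.6] z 36.6 yaw -39.1 F -0.1 -3.2 0.5 cmd [-101.1  -64.5   37.1  -39. ]
round dark blobs [(np.float64(44.0), np.float64(39.7), 1398.5), (np.float64(-64.2), np.float64(-17.9), 970.5), (np.float64(42.7), np.float64(187.8), 1323.0), (np.float64(-35.0), np.float64(220.2), 939.0), (np.float64(-50.8), np.float64(266.6), 1132.5), (np.float64(-158.5), np.float64(186.5), 1440.0), (np.float64(-63.9), np.float64(-18.2), 2400.5)]
[0.005,-0.013,-0.0,0.0,0.0,0.042,0],[0.011,-0.026,-0.0,0.0,0.0,0.083,0],[0.017,-0.038,-0.0,0.0,0.0,0.125,0],[0.023,-0.051,-0.0,0.0,0.0,0.167,0],[0.03,-0.063,-0.0,0.0,0.0,0.208,0],[0.037,-0.075,-0.0,0.0,0.0,0.25,0],[0.045,-0.087,-0.0,0.0,0.0,0.292,0],[0.053,-0.098,-0.0,0.0,0.0,0.333,0],
```

```bash
python3 - <<'E'
from plan import *
json.dump([*W(-101.1,-64.5).tolist(),.0371,-39+96.1],open(F,"w"))
s=cur(); a=np.radians(s[3]); tx=np.array([-np.sin(a),np.cos(a)]); ty=np.array([np.cos(a),np.sin(a)])
b=s.copy(); b[:2]+=-5*tx; e=b.copy(); e[:2]+=7*ty
emit([b,b,e,e,e,e,e],1)
f=e.copy(); f[:2]+=4*tx; line(f,2,g=1); arc(12,6,g=1)
E
```

```text
[-0.017,-0.0,-0.0,0.0,0.0,-0.0,1],[-0.017,-0.0,-0.0,0.0,0.0,-0.0,1],[-0.017,0.023,-0.0,0.0,0.0,-0.0,1],[-0.017,0.023,-0.0,0.0,0.0,-0.0,1],[-0.017,0.023,-0.0,0.0,0.0,-0.0,1],[-0.017,0.023,-0.0,0.0,0.0,-0.0,1],[-0.017,0.023,-0.0,0.0,0.0,-0.0,1],
[0.007,0.0,-0.0,0.0,0.0,-0.0,1],[0.014,0.0,-0.0,0.0,0.0,-0.0,1],
[0.005,-0.014,-0.0,0.0,0.0,0.044,1],[0.01,-0.028,-0.0,0.0,0.0,0.089,1],[0.016,-0.041,-0.0,0.0,0.0,0.133,1],[0.022,-0.055,-0.0,0.0,0.0,0.178,1],[0.029,-0.068,-0.0,0.0,0.0,0.222,1],[0.036,-0.081,-0.0,0.0,0.0,0.267,1],
```

step_arm:
  steps:
    - [-0.017, 0, 0, 0, 0, 0, 0]
    - [-0.017, 0, 0, 0, 0, 0, 1]
    - [-0.017, 0.023, 0, 0, 0, 0, 1]
    - [-0.017, 0.023, 0, 0, 0, 0, 1]
    - [-0.017, 0.023, 0, 0, 0, 0, 1]
    - [-0.017, 0.023, 0, 0, 0, 0, 1]
    - [-0.017, 0.023, 0, 0, 0, 0, 1]

```text
time_s: 7.23
position: [0.4811, -0.1457, 0.0366]
tcp_rot: [[0.543, 0.84, -0.001], [0.84, -0.543, 0.0], [0.0, -0.001, -1.0]]
force: [0.6, -0.5, 0.3]
opening: 0.131
grasp_force: 0.0
```

step_arm:
  steps:
    - [0.003, 0, 0, 0, 0, 0, 1]
    - [0.007, 0, 0, 0, 0, 0, 1]
    - [0.01, 0, 0, 0, 0, 0, 1]
    - [0.014, 0, 0, 0, 0, 0, 1]

```text
time_s: 7.57
position: [0.4834, -0.1423, 0.0367]
tcp_rot: [[0.543, 0.84, -0.0], [0.84, -0.543, -0.0], [-0.0, -0.0, -1.0]]
force: [-3.8, -4.7, 1.3]
opening: 0.005
grasp_force: 3.3
```

step_arm:
  steps:
    - [0.005, -0.014, 0, 0, 0, 0.044, 1]
    - [0.01, -0.028, 0, 0, 0, 0.089, 1]
    - [0.016, -0.041, 0, 0, 0, 0.133, 1]
    - [0.022, -0.055, 0, 0, 0, 0.178, 1]
    - [0.029, -0.068, 0, 0, 0, 0.222, 1]
    - [0.036, -0.081, 0, 0, 0, 0.267, 1]

```text
time_s: 8.07
position: [0.4698, -0.1208, 0.0368]
tcp_rot: [[0.707, 0.707, 0.002], [0.707, -0.707, -0.002], [0.0, 0.002, -1.0]]
force: [0.2, -2.8, -0.7]
opening: 0.003
grasp_force: 1.1
```

```bash
python3 - <<'E'
from plan import *
st(); port(); arc(13,8,g=1)
E
```

```text
8.07 nest [-107.8  -46.6] z 36.8 yaw -51.1 F -0.1 -2.8 -0.7 cmd [-108.4  -45.9   37.1  -51. ]
round dark blobs [(np.float64(44.0), np.float64(39.7), 1396.5), (np.float64(-61.7), np.float64(-6.6), 966.5), (np.float64(42.8), np.float64(187.8), 1322.0), (np.float64(-50.8), np.float64(266.6), 1135.0), (np.float64(-158.5), np.float64(186.5), 1443.0), (np.float64(-61.1), np.float64(-6.6), 2402.5)]
[0.004,-0.011,-0.0,0.0,0.0,0.036,1],[0.008,-0.023,-0.0,0.0,0.0,0.072,1],[0.012,-0.034,-0.0,0.0,0.0,0.108,1],[0.017,-0.045,-0.0,0.0,0.0,0.144,1],[0.022,-0.056,-0.0,0.0,0.0,0.181,1],[0.028,-0.066,-0.0,0.0,0.0,0.217,1],[0.033,-0.077,-0.0,0.0,0.0,0.253,1],[0.039,-0.087,-0.0,0.0,0.0,0.289,1],
```

step_arm:
  steps:
    - [0.004, -0.011, 0, 0, 0, 0.036, 1]
    - [0.008, -0.023, 0, 0, 0, 0.072, 1]
    - [0.012, -0.034, 0, 0, 0, 0.108, 1]
    - [0.017, -0.045, 0, 0, 0, 0.144, 1]
    - [0.022, -0.056, 0, 0, 0, 0.181, 1]
    - [0.028, -0.066, 0, 0, 0, 0.217, 1]
    - [0.033, -0.077, 0, 0, 0, 0.253, 1]
    - [0.039, -0.087, 0, 0, 0, 0.289, 1]

```text
time_s: 8.78
position: [0.459, -0.0938, 0.0367]
tcp_rot: [[0.847, 0.531, 0.0], [0.531, -0.847, -0.001], [-0.0, 0.001, -1.0]]
force: [-1.0, -2.7, -0.1]
opening: 0.006
grasp_force: 1.1
```

```bash
python3 - <<'E'
from plan import *
st(); port(); arc(11,8,g=1)
E
```

```text
8.78 nest [-115.6  -18.6] z 36.7 yaw -64.0 F -1.3 -2.6 -0.1 cmd [-115.7  -18.2   37.1  -64. ]
round dark blobs [(np.float64(44.0), np.float64(39.7), 1397.5), (np.float64(-58.0), np.float64(4.2), 959.5), (np.float64(42.8), np.float64(187.8), 1322.0), (np.float64(-50.8), np.float64(266.6), 1139.0), (np.float64(-158.5), np.float64(186.5), 1443.0), (np.float64(-57.4), np.float64(4.0), 2351.0)]
[0.003,-0.01,-0.0,0.0,0.0,0.031,1],[0.007,-0.019,-0.0,0.0,0.0,0.061,1],[0.01,-0.029,-0.0,0.0,0.0,0.092,1],[0.014,-0.038,-0.0,0.0,0.0,0.122,1],[0.018,-0.047,-0.0,0.0,0.0,0.153,1],[0.023,-0.057,-0.0,0.0,0.0,0.183,1],[0.027,-0.066,-0.0,0.0,0.0,0.214,1],[0.032,-0.075,-0.0,0.0,0.0,0.244,1],
```

step_arm:
  steps:
    - [0.003, -0.01, 0, 0, 0, 0.031, 1]
    - [0.007, -0.019, 0, 0, 0, 0.061, 1]
    - [0.01, -0.029, 0, 0, 0, 0.092, 1]
    - [0.014, -0.038, 0, 0, 0, 0.122, 1]
    - [0.018, -0.047, 0, 0, 0, 0.153, 1]
    - [0.023, -0.057, 0, 0, 0, 0.183, 1]
    - [0.027, -0.066, 0, 0, 0, 0.214, 1]
    - [0.032, -0.075, 0, 0, 0, 0.244, 1]

```text
time_s: 9.5
position: [0.4543, -0.0692, 0.0366]
tcp_rot: [[0.933, 0.36, -0.002], [0.36, -0.933, 0.0], [-0.002, -0.001, -1.0]]
force: [-2.8, -2.7, -0.2]
opening: 0.007
grasp_force: 1.4
```

```bash
python3 - <<'E'
from plan import *
st(); port()
s=cur(); a=np.radians(s[3]); tx=np.array([-np.sin(a),np.cos(a)]); ty=np.array([np.cos(a),np.sin(a)])
b=s.copy(); b[:2]-=4*tx; e=b.copy(); e[:2]+=9*ty; f=e.copy(); f[:2]+=4*tx
emit([b,b,e,e,e,f,f],1); arc(12,8,g=1)
E
```

```text
9.5 nest [-117.7    6.3] z 36.6 yaw -75.0 F -3.0 -2.4 -0.2 cmd [-116.9    6.2   37.1  -75. ]
round dark blobs [(np.float64(44.0), np.float64(39.7), 1397.5), (np.float64(-55.2), np.float64(11.9), 968.5), (np.float64(42.8), np.float64(187.8), 1322.0), (np.float64(-50.8), np.float64(266.6), 1138.5), (np.float64(-158.5), np.float64(186.5), 1447.0), (np.float64(-54.8), np.float64(11.6), 2390.5)]
[-0.013,-0.0,-0.0,0.0,0.0,-0.0,1],[-0.013,-0.0,-0.0,0.0,0.0,-0.0,1],[-0.013,0.03,-0.0,0.0,0.0,-0.0,1],[-0.013,0.03,-0.0,0.0,0.0,-0.0,1],[-0.013,0.03,-0.0,0.0,0.0,-0.0,1],[-0.0,0.03,-0.0,0.0,0.0,-0.0,1],[-0.0,0.03,-0.0,0.0,0.0,-0.0,1],
[0.003,-0.011,-0.0,0.0,0.0,0.033,1],[0.006,-0.021,-0.0,0.0,0.0,0.067,1],[0.009,-0.031,-0.0,0.0,0.0,0.1,1],[0.013,-0.042,-0.0,0.0,0.0,0.133,1],[0.016,-0.052,-0.0,0.0,0.0,0.167,1],[0.021,-0.062,-0.0,0.0,0.0,0.2,1],[0.025,-0.072,-0.0,0.0,0.0,0.233,1],[0.03,-0.082,-0.0,0.0,0.0,0.267,1],
```

step_arm:
  steps:
    - [-0.013, 0, 0, 0, 0, 0, 1]
    - [-0.013, 0, 0, 0, 0, 0, 1]
    - [-0.013, 0.03, 0, 0, 0, 0, 1]
    - [-0.013, 0.03, 0, 0, 0, 0, 1]
    - [-0.013, 0.03, 0, 0, 0, 0, 1]
    - [-0.006, 0.03, 0, 0, 0, 0, 1]
    - [0, 0.03, 0, 0, 0, 0, 1]

```text
time_s: 10.13
position: [0.4577, -0.0777, 0.0366]
tcp_rot: [[0.933, 0.36, -0.002], [0.36, -0.933, 0.0], [-0.001, -0.001, -1.0]]
force: [-4.1, -3.9, 1.6]
opening: 0.007
grasp_force: 2.9
```

step_arm:
  steps:
    - [0.003, -0.011, 0, 0, 0, 0.033, 1]
    - [0.006, -0.021, 0, 0, 0, 0.067, 1]
    - [0.009, -0.031, 0, 0, 0, 0.1, 1]
    - [0.013, -0.042, 0, 0, 0, 0.133, 1]
    - [0.016, -0.052, 0, 0, 0, 0.167, 1]
    - [0.021, -0.062, 0, 0, 0, 0.2, 1]
    - [0.025, -0.072, 0, 0, 0, 0.233, 1]
    - [0.03, -0.082, 0, 0, 0, 0.267, 1]

```text
time_s: 10.8
position: [0.4571, -0.0512, 0.0366]
tcp_rot: [[0.988, 0.157, -0.002], [0.157, -0.988, 0.0], [-0.002, -0.0, -1.0]]
force: [-1.1, -2.6, 0.8]
opening: 0.003
grasp_force: 1.2
```

```bash
python3 - <<'E'
from plan import *
st(); port(); c=capture("scene"); save(c,"s6.png",(205,150,375,277),4.7)
E
```

```text
10.8 nest [-113.    23.9] z 36.6 yaw -87.0 F -1.4 -2.5 0.8 cmd [-112.3   23.6   37.1  -87. ]
round dark blobs [(np.float64(44.0), np.float64(39.7), 1398.0), (np.float64(-50.6), np.float64(23.2), 961.5), (np.float64(42.8), np.float64(187.8), 1324.0), (np.float64(-50.8), np.float64(266.6), 1138.5), (np.float64(-158.5), np.float64(186.5), 1448.0), (np.float64(-50.3), np.float64(23.1), 2368.0)]
```

View pics/s6.png

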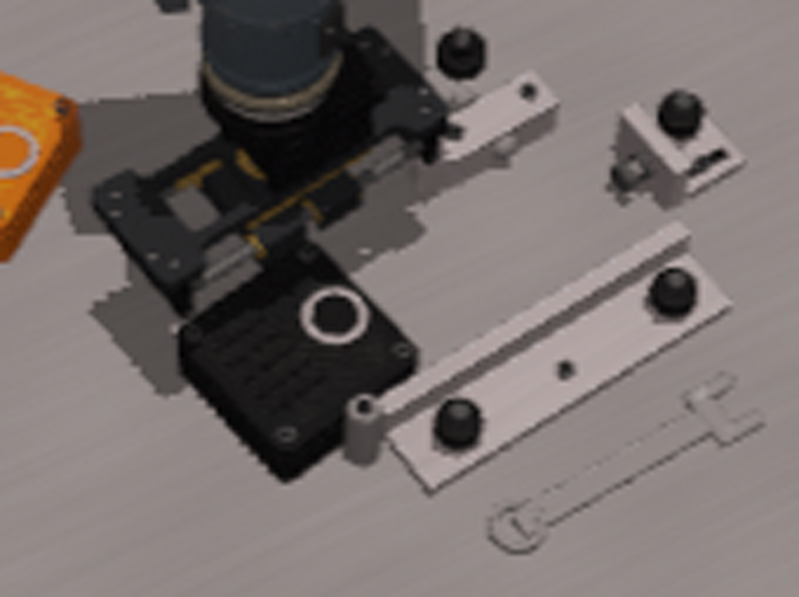

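The housing is swung: port at (334,315) facing the end stop, face at the post and nearly parallel to the fence. I'll do the last few degrees, then change the push side.

```bash
python3 - <<'E'
from plan import *
arc(3.5,4,g=1,dr=(1.2,0))
s=cur(); b=s+[-15,0,0,0]; 
emit([b,b,b+[0,-15,30,0],b+[3,-30,55,7],b+[8,-45,55,14],b+[13,-60,55,21],b+[18,-70,55,28],b+[24,-80,55,35]],0)
line([-50,-85,92,0],8,g=0)
line([-50,-85,37,0],5,g=0,hold=1)
E
```

```text
[0.003,-0.006,-0.0,0.0,0.0,0.019,1],[0.005,-0.012,-0.0,0.0,0.0,0.039,1],[0.008,-0.018,-0.0,0.0,0.0,0.058,1],[0.011,-0.024,-0.0,0.0,0.0,0.078,1],
[-0.05,0.0,-0.0,0.0,0.0,-0.0,0],[-0.05,0.0,-0.0,0.0,0.0,-0.0,0],[-0.05,0.05,-0.1,0.0,0.0,-0.0,0],[-0.039,0.1,-0.183,0.0,0.0,-0.156,0],[-0.022,0.15,-0.183,0.0,0.0,-0.311,0],[-0.005,0.2,-0.183,0.0,0.0,-0.467,0],[0.012,0.233,-0.183,0.0,0.0,-0.622,0],[0.032,0.266,-0.183,0.0,0.0,-0.778,0],
[0.009,0.024,-0.0,0.0,0.0,-0.154,0],[0.018,0.049,-0.0,0.0,0.0,-0.308,0],[0.026,0.073,-0.0,0.0,0.0,-0.463,0],[0.035,0.097,-0.0,0.0,0.0,-0.617,0],[0.044,0.122,-0.0,0.0,0.0,-0.771,0],[0.053,0.146,-0.0,0.0,0.0,-0.925,0],[0.062,0.17,-0.0,0.0,0.0,-1.079,0],[0.071,0.194,-0.0,0.0,0.0,-1.234,0],
[-0.0,-0.0,0.037,0.0,0.0,0.0,0],[-0.0,-0.0,0.073,0.0,0.0,0.0,0],[-0.0,-0.0,0.11,0.0,0.0,0.0,0],[-0.0,-0.0,0.147,0.0,0.0,0.0,0],[-0.001,-0.0,0.183,0.0,0.0,0.0,0],[-0.001,-0.0,0.183,0.0,0.0,0.0,0],
```

step_arm:
  steps:
    - [0.003, -0.006, 0, 0, 0, 0.019, 1]
    - [0.005, -0.012, 0, 0, 0, 0.039, 1]
    - [0.008, -0.018, 0, 0, 0, 0.058, 1]
    - [0.011, -0.024, 0, 0, 0, 0.078, 1]

```text
time_s: 11.23
position: [0.4583, -0.0433, 0.0366]
tcp_rot: [[0.995, 0.096, -0.004], [0.096, -0.995, 0.001], [-0.004, -0.001, -1.0]]
force: [-5.6, -3.3, 2.7]
opening: 0.004
grasp_force: 2.8
```

step_arm:
  steps:
    - [-0.05, 0, 0, 0, 0, 0, 1]
    - [-0.05, 0, 0, 0, 0, 0, 1]
    - [-0.05, 0.05, -0.1, 0, 0, 0, 0]
    - [-0.039, 0.1, -0.183, 0, 0, -0.156, 0]
    - [-0.022, 0.15, -0.183, 0, 0, -0.311, 0]
    - [-0.005, 0.2, -0.183, 0, 0, -0.467, 0]
    - [0.012, 0.233, -0.183, 0, 0, -0.622, 0]
    - [0.032, 0.266, -0.183, 0, 0, -0.778, 0]

```text
time_s: 11.9
position: [0.4791, -0.1235, 0.0922]
tcp_rot: [[0.756, 0.654, 0.003], [0.654, -0.756, -0.001], [0.002, 0.003, -1.0]]
force: [-0.2, 0.0, 0.3]
opening: 0.373
grasp_force: 0.0
```

```bash
python3 - <<'E'
from plan import *
st(); port(); s=read_state(); R=s["tcp_rot"]
json.dump([*s["position"][:2].tolist(),.0921,float(np.degrees(np.arctan2(R[1,0],R[0,0])))],open(F,"w"))
c=cur(); m=(c+np.array([-50,-85,92,0]))/2
line(m,4); line([-50,-85,92,0],4); line([-50,-85,37,0],5,hold=1)
E
```

```text
11.9 nest [-98.8 -50.3] z 92.2 yaw -55.3 F -0.2 0.1 0.3 cmd [-50.  -85.1  37.1   0. ]
round dark blobs [(np.float64(44.0), np.float64(39.7), 1396.5), (np.float64(-48.9), np.float64(26.9), 964.0), (np.float64(42.8), np.float64(187.8), 1323.0), (np.float64(-35.0), np.float64(220.4), 928.0), (np.float64(-51.2), np.float64(267.0), 1171.5), (np.float64(-158.5), np.float64(186.5), 1442.0), (np.float64(-48.6), np.float64(26.6), 2396.5)]
[0.008,0.022,0.0,0.0,0.0,-0.153,0],[0.016,0.044,0.0,0.0,0.0,-0.306,0],[0.025,0.067,0.0,0.0,0.0,-0.459,0],[0.033,0.089,0.0,0.0,0.0,-0.612,0],
[-0.003,0.023,0.0,0.0,0.0,-0.153,0],[-0.006,0.047,0.0,0.0,0.0,-0.306,0],[-0.009,0.07,0.0,0.0,0.0,-0.458,0],[-0.012,0.094,0.0,0.0,0.0,-0.611,0],
[0.0,-0.0,0.037,0.0,0.0,-0.0,0],[0.0,-0.0,0.073,0.0,0.0,-0.0,0],[0.0,-0.0,0.11,0.0,0.0,-0.0,0],[0.0,-0.0,0.147,0.0,0.0,-0.0,0],[0.0,-0.0,0.184,0.0,0.0,-0.0,0],[0.0,-0.0,0.184,0.0,0.0,-0.0,0],
```

step_arm:
  steps:
    - [0.008, 0.022, 0, 0, 0, -0.153, 0]
    - [0.016, 0.044, 0, 0, 0, -0.306, 0]
    - [0.025, 0.067, 0, 0, 0, -0.459, 0]
    - [0.033, 0.089, 0, 0, 0, -0.612, 0]

```text
time_s: 12.28
position: [0.5033, -0.1362, 0.0917]
tcp_rot: [[0.37, 0.929, 0.002], [0.929, -0.37, -0.0], [0.0, 0.002, -1.0]]
force: [0.4, 1.4, -0.7]
opening: 0.495
grasp_force: 0.0
```

step_arm:
  steps:
    - [-0.003, 0.023, 0, 0, 0, -0.153, 0]
    - [-0.006, 0.047, 0, 0, 0, -0.306, 0]
    - [-0.009, 0.07, 0, 0, 0, -0.458, 0]
    - [-0.012, 0.094, 0, 0, 0, -0.611, 0]
    - [-0.012, 0.094, 0, 0, 0, -0.611, 0]

```text
time_s: 12.7
position: [0.5293, -0.1508, 0.0918]
tcp_rot: [[-0.097, 0.995, 0.004], [0.995, 0.097, -0.002], [-0.002, 0.004, -1.0]]
force: [0.1, -0.6, -0.9]
opening: 0.499
grasp_force: 0.0
```

step_arm:
  steps:
    - [0, 0, 0.037, 0, 0, 0, 0]
    - [0, 0, 0.073, 0, 0, 0, 0]
    - [0, 0, 0.11, 0, 0, 0, 0]
    - [0, 0, 0.147, 0, 0, 0, 0]
    - [0, 0, 0.184, 0, 0, 0, 0]
    - [0, 0, 0.184, 0, 0, 0, 0]

```text
time_s: 13.2
position: [0.5252, -0.1491, 0.0335]
tcp_rot: [[-0.097, 0.995, -0.005], [0.995, 0.097, 0.002], [0.003, -0.004, -1.0]]
force: [-0.0, -0.1, 0.2]
opening: 0.5
grasp_force: 0.0
```

```bash
python3 - <<'E'
from plan import *
st(); s=read_state(); R=s["tcp_rot"]
json.dump([*s["position"][:2].tolist(),.037,float(np.degrees(np.arctan2(R[1,0],R[0,0])))],open(F,"w"))
line([-50,-58,37,0],8); line([-50,-35,37,0],8)
E
```

```text
13.2 nest [-55.7 -80.7] z 33.5 yaw -0.5 F -0.0 -0.1 0.2 cmd [-49.9 -85.   36.9  -0. ]
[0.009,0.002,-0.0,0.0,0.0,-0.001,0],[0.019,0.005,-0.0,0.0,0.0,-0.003,0],[0.028,0.007,-0.0,0.0,0.0,-0.004,0],[0.038,0.009,-0.0,0.0,0.0,-0.006,0],[0.047,0.011,-0.0,0.0,0.0,-0.007,0],[0.057,0.014,-0.0,0.0,0.0,-0.009,0],[0.066,0.016,-0.0,0.0,0.0,-0.01,0],[0.076,0.018,-0.0,0.0,0.0,-0.012,0],
[0.01,0.0,-0.0,0.0,0.0,0.0,0],[0.019,0.0,-0.0,0.0,0.0,0.0,0],[0.029,0.0,-0.0,0.0,0.0,0.0,0],[0.038,0.0,-0.0,0.0,0.0,0.0,0],[0.048,0.0,-0.0,0.0,0.0,0.0,0],[0.057,0.0,-0.0,0.0,0.0,0.0,0],[0.067,0.0,-0.0,0.0,0.0,0.0,0],[0.076,0.0,-0.0,0.0,0.0,0.0,0],
```

step_arm:
  steps:
    - [0.009, 0.002, 0, 0, 0, 0, 0]
    - [0.019, 0.005, 0, 0, 0, 0, 0]
    - [0.028, 0.007, 0, 0, 0, 0, 0]
    - [0.038, 0.009, 0, 0, 0, 0, 0]
    - [0.047, 0.011, 0, 0, 0, 0, 0]
    - [0.057, 0.014, 0, 0, 0, 0, 0]
    - [0.066, 0.016, 0, 0, 0, 0, 0]
    - [0.076, 0.018, 0, 0, 0, 0, 0]

```text
time_s: 13.87
position: [0.5292, -0.1279, 0.0366]
tcp_rot: [[-0.103, 0.995, -0.002], [0.995, 0.103, -0.003], [-0.003, -0.002, -1.0]]
force: [-6.9, -11.8, 2.7]
opening: 0.503
grasp_force: 5.0
```

step_arm:
  steps:
    - [0.01, 0, 0, 0, 0, 0, 0]
    - [0.019, 0, 0, 0, 0, 0, 0]
    - [0.029, 0, 0, 0, 0, 0, 0]
    - [0.038, 0, 0, 0, 0, 0, 0]
    - [0.048, 0, 0, 0, 0, 0, 0]
    - [0.057, 0, 0, 0, 0, 0, 0]
    - [0.067, 0, 0, 0, 0, 0, 0]
    - [0.076, 0, 0, 0, 0, 0, 0]

```text
time_s: 14.53
position: [0.5267, -0.1063, 0.0366]
tcp_rot: [[-0.102, 0.995, -0.002], [0.995, 0.102, -0.004], [-0.003, -0.003, -1.0]]
force: [-5.1, -10.8, 2.0]
opening: 0.501
grasp_force: 5.2
```

```bash
python3 - <<'E'
from plan import *
st(); port()
E
```

```text
14.53 nest [-49.7 -38.3] z 36.6 yaw -0.2 F -6.2 -10.2 2.0 cmd [-50.1 -35.1  37.    0. ]
round dark blobs [(np.float64(44.0), np.float64(39.7), 1398.5), (np.float64(-48.3), np.float64(49.0), 927.5), (np.float64(42.8), np.float64(187.8), 1324.0), (np.float64(-34.8), np.float64(220.2), 957.0), (np.float64(-50.8), np.float64(266.6), 1136.0), (np.float64(-158.5), np.float64(186.5), 1442.0), (np.float64(-47.9), np.float64(49.0), 2349.0)]
```

```bash
python3 - <<'E'
from plan import *
line([-52,-2,37,0],8); line([-52,35,37,0],8); line([-52,65,37,0],8)
E
```

```text
[0.014,-0.001,-0.0,0.0,0.0,0.0,0],[0.028,-0.002,-0.0,0.0,0.0,0.0,0],[0.041,-0.002,-0.0,0.0,0.0,0.0,0],[0.055,-0.003,-0.0,0.0,0.0,0.0,0],[0.069,-0.004,-0.0,0.0,0.0,0.0,0],[0.083,-0.005,-0.0,0.0,0.0,0.0,0],[0.097,-0.005,-0.0,0.0,0.0,0.0,0],[0.11,-0.006,-0.0,0.0,0.0,0.0,0],
[0.015,-0.0,-0.0,0.0,0.0,0.0,0],[0.031,-0.0,-0.0,0.0,0.0,0.0,0],[0.046,-0.0,-0.0,0.0,0.0,0.0,0],[0.062,-0.0,-0.0,0.0,0.0,0.0,0],[0.077,-0.0,-0.0,0.0,0.0,0.0,0],[0.093,-0.0,-0.0,0.0,0.0,0.0,0],[0.108,-0.0,-0.0,0.0,0.0,0.0,0],[0.124,-0.0,-0.0,0.0,0.0,0.0,0],
[0.012,-0.0,-0.0,0.0,0.0,0.0,0],[0.025,-0.0,-0.0,0.0,0.0,0.0,0],[0.037,-0.0,-0.0,0.0,0.0,0.0,0],[0.05,-0.0,-0.0,0.0,0.0,0.0,0],[0.062,-0.0,-0.0,0.0,0.0,0.0,0],[0.075,-0.0,-0.0,0.0,0.0,0.0,0],[0.087,-0.0,-0.0,0.0,0.0,0.0,0],[0.1,-0.0,-0.0,0.0,0.0,0.0,0],
```

step_arm:
  steps:
    - [0.014, -0.001, 0, 0, 0, 0, 0]
    - [0.028, -0.002, 0, 0, 0, 0, 0]
    - [0.041, -0.002, 0, 0, 0, 0, 0]
    - [0.055, -0.003, 0, 0, 0, 0, 0]
    - [0.069, -0.004, 0, 0, 0, 0, 0]
    - [0.083, -0.005, 0, 0, 0, 0, 0]
    - [0.097, -0.005, 0, 0, 0, 0, 0]
    - [0.11, -0.006, 0, 0, 0, 0, 0]

```text
time_s: 15.25
position: [0.5223, -0.0732, 0.0366]
tcp_rot: [[-0.101, 0.995, -0.001], [0.995, 0.101, -0.003], [-0.003, -0.001, -1.0]]
force: [-2.4, -9.6, 0.8]
opening: 0.504
grasp_force: 4.4
```

```bash
python3 - <<'E'
from plan import *
st(); port()
E
```

```text
15.25 nest [-50.5  -4.9] z 36.6 yaw -0.3 F -3.4 -9.3 0.8 cmd [-51.9  65.1  37.    0. ]
round dark blobs [(np.float64(44.0), np.float64(39.7), 1398.5), (np.float64(42.8), np.float64(187.8), 1326.0), (np.float64(-48.7), np.float64(82.3), 918.5), (np.float64(-50.8), np.float64(266.6), 1136.0), (np.float64(-158.5), np.float64(186.4), 1456.0), (np.float64(-48.1), np.float64(82.0), 2306.5)]
```

step_arm:
  steps:
    - [0.015, -0.001, 0, 0, 0, 0, 0]
    - [0.031, -0.002, 0, 0, 0, 0, 0]
    - [0.046, -0.003, 0, 0, 0, 0, 0]
    - [0.062, -0.003, 0, 0, 0, 0, 0]
    - [0.077, -0.003, 0, 0, 0, 0, 0]
    - [0.093, -0.003, 0, 0, 0, 0, 0]
    - [0.108, -0.003, 0, 0, 0, 0, 0]
    - [0.124, -0.003, 0, 0, 0, 0, 0]

```text
time_s: 15.97
position: [0.5176, -0.0361, 0.0366]
tcp_rot: [[-0.101, 0.995, -0.001], [0.995, 0.101, -0.003], [-0.003, -0.002, -1.0]]
force: [-4.1, -9.9, 1.4]
opening: 0.5
grasp_force: 4.5
```

step_arm:
  steps:
    - [0.012, 0, 0, 0, 0, 0, 0]
    - [0.025, 0, 0, 0, 0, 0, 0]
    - [0.037, 0, 0, 0, 0, 0, 0]
    - [0.05, 0, 0, 0, 0, 0, 0]
    - [0.062, 0, 0, 0, 0, 0, 0]
    - [0.075, 0, 0, 0, 0, 0, 0]
    - [0.087, 0, 0, 0, 0, 0, 0]
    - [0.1, 0, 0, 0, 0, 0, 0]

```text
time_s: 16.63
position: [0.5143, -0.0063, 0.0366]
tcp_rot: [[-0.102, 0.995, -0.002], [0.995, 0.102, -0.003], [-0.003, -0.003, -1.0]]
force: [-3.6, -9.3, 1.7]
opening: 0.498
grasp_force: 4.8
```

```bash
python3 - <<'E'
from plan import *
c=get(); w=W(-52.9,65.1); json.dump([*w.tolist(),c[2],c[3]],open(F,"w"))
st(); port(); line([-53,87,37,0],8); line([-53,101,37,0],8)
E
```

```text
16.63 nest [-51.4  62.5] z 36.6 yaw -0.3 F -4.6 -8.9 1.7 cmd [-52.9  65.1  37.    0. ]
round dark blobs [(np.float64(42.8), np.float64(40.1), 1582.5), (np.float64(42.8), np.float64(187.8), 1320.0), (np.float64(-50.7), np.float64(266.5), 1141.5), (np.float64(-48.6), np.float64(149.2), 2216.5)]
[0.009,-0.0,-0.0,0.0,0.0,0.0,0],[0.018,-0.0,-0.0,0.0,0.0,0.0,0],[0.027,-0.0,-0.0,0.0,0.0,0.0,0],[0.037,-0.0,-0.0,0.0,0.0,0.0,0],[0.046,-0.0,-0.0,0.0,0.0,0.0,0],[0.055,-0.0,-0.0,0.0,0.0,0.0,0],[0.064,-0.0,-0.0,0.0,0.0,0.0,0],[0.073,-0.0,-0.0,0.0,0.0,0.0,0],
[0.006,-0.0,-0.0,0.0,0.0,0.0,0],[0.012,-0.0,-0.0,0.0,0.0,0.0,0],[0.018,-0.0,-0.0,0.0,0.0,0.0,0],[0.023,-0.0,-0.0,0.0,0.0,0.0,0],[0.029,-0.0,-0.0,0.0,0.0,0.0,0],[0.035,-0.0,-0.0,0.0,0.0,0.0,0],[0.041,-0.0,-0.0,0.0,0.0,0.0,0],[0.047,-0.0,-0.0,0.0,0.0,0.0,0],
```

step_arm:
  steps:
    - [0.009, 0, 0, 0, 0, 0, 0]
    - [0.018, 0, 0, 0, 0, 0, 0]
    - [0.027, 0, 0, 0, 0, 0, 0]
    - [0.037, 0, 0, 0, 0, 0, 0]
    - [0.046, 0, 0, 0, 0, 0, 0]
    - [0.055, 0, 0, 0, 0, 0, 0]
    - [0.064, 0, 0, 0, 0, 0, 0]
    - [0.073, 0, 0, 0, 0, 0, 0]

```text
time_s: 17.35
position: [0.5121, 0.0143, 0.0366]
tcp_rot: [[-0.103, 0.995, -0.003], [0.995, 0.103, -0.004], [-0.004, -0.003, -1.0]]
force: [-4.4, -15.8, 1.5]
opening: 0.502
grasp_force: 7.4
```

step_arm:
  steps:
    - [0.006, 0, 0, 0, 0, 0, 0]
    - [0.012, 0, 0, 0, 0, 0, 0]
    - [0.018, 0, 0, 0, 0, 0, 0]
    - [0.023, 0, 0, 0, 0, 0, 0]
    - [0.029, 0, 0, 0, 0, 0, 0]
    - [0.035, 0, 0, 0, 0, 0, 0]
    - [0.041, 0, 0, 0, 0, 0, 0]
    - [0.047, 0, 0, 0, 0, 0, 0]

```text
time_s: 18.02
position: [0.5106, 0.0284, 0.0366]
tcp_rot: [[-0.103, 0.995, -0.003], [0.995, 0.103, -0.004], [-0.004, -0.004, -1.0]]
force: [-4.2, -15.5, 3.2]
opening: 0.5
grasp_force: 7.4
```

```bash
python3 - <<'E'
from plan import *
st(); port()
E
```

```text
18.02 nest [-51.4  97.4] z 36.6 yaw -0.2 F -5.9 -15.0 3.2 cmd [-52.9 101.1  37.    0. ]
round dark blobs [(np.float64(43.6), np.float64(40.4), 1485.0), (np.float64(42.8), np.float64(187.8), 1323.0), (np.float64(-50.8), np.float64(266.6), 1143.5), (np.float64(-49.0), np.float64(184.0), 2158.0)]
```

step_arm:
  steps:
    - [0.003, 0, 0, 0, 0, 0, 0]
    - [0.007, 0, 0, 0, 0, 0, 0]
    - [0.01, 0, 0, 0, 0, 0, 0]
    - [0.013, 0, 0, 0, 0, 0, 0]
    - [0.017, 0, 0, 0, 0, 0, 0]
    - [0.02, 0, 0, 0, 0, 0, 0]

```text
time_s: 18.57
position: [0.5099, 0.0344, 0.0366]
tcp_rot: [[-0.103, 0.995, -0.003], [0.995, 0.103, -0.004], [-0.004, -0.004, -1.0]]
force: [-3.6, -14.8, 2.9]
opening: 0.497
grasp_force: 7.4
```

step_arm:
  steps:
    - [0.003, 0, 0, 0, 0, 0, 0]
    - [0.007, 0, 0, 0, 0, 0, 0]
    - [0.01, 0, 0, 0, 0, 0, 0]

```text
time_s: 18.82
position: [0.5096, 0.0373, 0.0366]
tcp_rot: [[-0.103, 0.995, -0.003], [0.995, 0.103, -0.004], [-0.004, -0.004, -1.0]]
force: [-4.1, -15.0, 2.6]
opening: 0.501
grasp_force: 7.4
```

step_arm:
  steps:
    - [0.003, 0, 0, 0, 0, 0, 0]
    - [0.005, 0, 0, 0, 0, 0, 0]
    - [0.007, 0, 0, 0, 0, 0, 0]

```text
time_s: 19.07
position: [0.5094, 0.0394, 0.0366]
tcp_rot: [[-0.103, 0.995, -0.003], [0.995, 0.103, -0.004], [-0.004, -0.004, -1.0]]
force: [-3.8, -16.0, 2.6]
opening: 0.503
grasp_force: 7.4
```

step_arm:
  steps:
    - [0.002, 0, 0, 0, 0, 0, 0]
    - [0.004, 0, 0, 0, 0, 0, 0]
    - [0.006, 0, 0, 0, 0, 0, 0]

```text
time_s: 19.32
position: [0.5092, 0.0408, 0.0366]
tcp_rot: [[-0.104, 0.995, -0.003], [0.995, 0.104, -0.005], [-0.005, -0.004, -1.0]]
force: [-5.5, -20.1, 2.3]
opening: 0.502
grasp_force: 9.7
```

Contact: the force is rising and the motion is stalling. I'll press a little more.

step_arm:
  steps:
    - [0.002, 0, 0, 0, 0, 0, 0]
    - [0.004, 0, 0, 0, 0, 0, 0]
    - [0.006, 0, 0, 0, 0, 0, 0]
    - [0.006, 0, 0, 0, 0, 0, 0]

```text
time_s: 19.65
position: [0.5093, 0.0409, 0.0366]
tcp_rot: [[-0.105, 0.994, -0.003], [0.994, 0.105, -0.007], [-0.007, -0.004, -1.0]]
force: [-5.1, -25.8, 2.7]
opening: 0.501
grasp_force: 12.3
```

```bash
python3 - <<'E'
from plan import *
st(); port()
E
```

```text
19.65 nest [-51.3 110. ] z 36.6 yaw -0.1 F -7.8 -25.2 2.7 cmd [-52.9 101.1  37.    0. ]
round dark blobs [(np.float64(44.0), np.float64(39.9), 1411.0), (np.float64(42.7), np.float64(187.8), 1322.0), (np.float64(-50.8), np.float64(266.6), 1141.5), (np.float64(-48.9), np.float64(196.7), 2141.0)]
```

step_arm:
  steps:
    - [-0.005, 0, 0, 0, 0, 0, 0]
    - [-0.02, 0, 0, 0, 0, 0, 0]
    - [-0.06, 0, 0, 0, 0, 0, 0]
    - [-0.12, 0, 0, 0, 0, 0, 0]
    - [-0.16, 0, -0.1, 0, 0, 0, 0]
    - [-0.2, 0, -0.2, 0, 0, 0, 0]
    - [-0.26, 0, -0.3, 0, 0, 0, 0]
    - [-0.32, 0, -0.4, 0, 0, 0, 0]

```text
time_s: 20.37
position: [0.5196, -0.0503, 0.1575]
tcp_rot: [[-0.098, 0.995, -0.0], [0.995, 0.098, 0.0], [0.001, -0.0, -1.0]]
force: [0.6, 0.7, -0.4]
opening: 0.503
grasp_force: 0.0
```

step_arm:
  steps:
    - [-0.1, 0, -0.05, 0, 0, 0, 0]
    - [-0.2, 0, -0.1, 0, 0, 0, 0]
    - [-0.3, 0, -0.1, 0, 0, 0, 0]
    - [-0.4, 0, -0.1, 0, 0, 0, 0]
    - [-0.5, 0, -0.1, 0, 0, 0, 0]
    - [-0.55, 0, -0.1, 0, 0, 0, 0]
    - [-0.55, 0, -0.1, 0, 0, 0, 0]
    - [-0.55, 0, -0.1, 0, 0, 0, 0]

```text
time_s: 21.03
position: [0.5355, -0.2138, 0.186]
tcp_rot: [[-0.096, 0.995, -0.001], [0.995, 0.096, 0.001], [0.002, -0.001, -1.0]]
force: [0.0, 0.5, 0.3]
opening: 0.5
grasp_force: 0.0
```

```bash
python3 - <<'E'
from plan import *
st(); port(); c=capture("scene"); save(c,"s7.png",(205,150,375,277),4.7)
E
```

```text
21.03 nest [ -52.3 -146.1] z 186.0 yaw -0.6 F 0.1 0.5 0.3 cmd [-52.9 101.1  37.    0. ]
round dark blobs [(np.float64(44.0), np.float64(39.7), 1385.5), (np.float64(42.8), np.float64(187.8), 1309.0), (np.float64(-49.0), np.float64(196.6), 2170.5), (np.float64(-50.8), np.float64(266.5), 1114.0), (np.float64(-158.5), np.float64(186.5), 1434.0)]
```

View pics/s7.png

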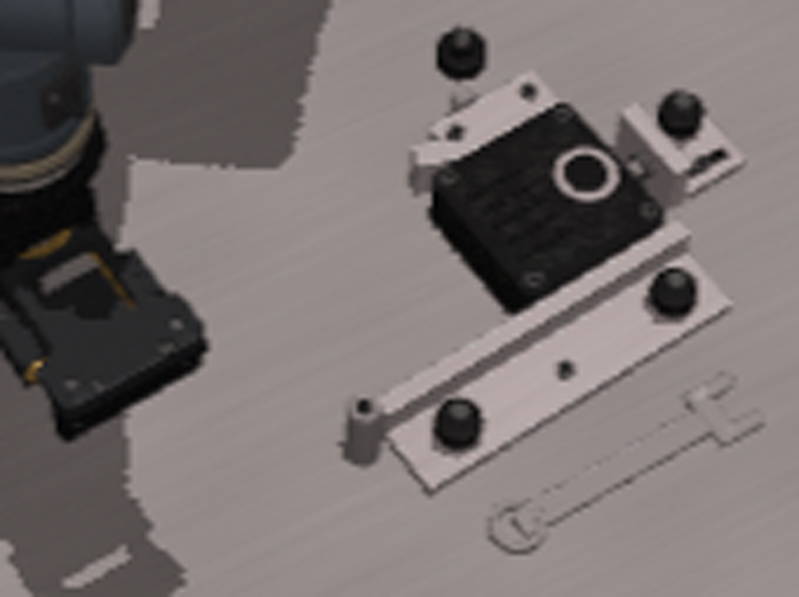

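The housing sits flush along the fence against the stop screw at about (640,168), with the port at (587,175) on the stop side. It did not move on release, and the nearby bystanders in view are untouched. I'm handing in.

```bash
python3 -c "
from rig import *
print(hand_in())"
```

```text
the job is handed in; nothing more can be done
None
```

The job is handed in: the housing was swung a quarter turn around the post, slid along the fence past the plunger and pressed against the end stop (about 25 N at the wrist, roughly 10 N of it on the screw), its port facing the stop and the robot clear of it.

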